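# Set the lens slide to its gauge rider with the knurled wheel and open the shutter

### The arm

A 6-joint arm with a two-finger parallel gripper is mounted at the origin on a cart in front of the work surface, level with it; the furniture and walls round the work are solid. World frame = base frame: x ahead of the robot, y to its left, z up, the work surface at z = 0. Lengths are in mm, angles in rad, forces in N, time in s.
With the tool pointing down it reaches from about 300 to 775 mm from the base axis. Payload 14.6 kg.
Tool frame: the origin (TCP) lies at the centre of the arm's flange, where the gripper is bolted on; the fingertips stand 199 mm ahead of it and the grasp point (between the pads) lies 180 mm ahead of it; z points along the fingers, y is the line along which they close (so a half turn about z gives the same grasp; the last joint's range is limited). The gripper opens to 94 mm and grips with 3 to 60 N. Pads are 16 mm wide; open, the fingers measure 119 mm over their backs; the gripper's body (75 mm by 177 mm) begins 78 mm behind the grasp point.
Start: joints at [-1.219, 0.3, 1.521, -0, 1.321, -0.067], TCP at [223.658, -502.462, 404.646] pointing down, gripper open.
Joint ranges: [-3.03, 3.03], [-0.79, 2.21], [0.23, 2.52], [-1.04, 4.18], [0, 3.07], [-2.55, 2.55]. Speed limits (rad/s): [2.22, 2.22, 2.57, 3.14, 3.14, 3.14].

### API

Orientations are given as [roll, pitch, yaw] about the fixed x, y, z axes, in that order (R = Rz(yaw) Ry(pitch) Rx(roll)).
In Python, from cell import manip, optics, workorder gives the robot as it stands.
- The arm moves only by the tool step_arm, never from a script. Its argument "increments" is a list that holds one entry, the list of rows, each a list of 7 numbers: the turn, a rotation vector about the tool's x, y, z as a fraction of full scale, then the shift along the tool's x, y, z as a fraction of full scale, then the closure, from -1 (fully open) to 1 (shut). In form: [[[wx, wy, wz, tx, ty, tz, fingers], ...]]. A call has 1 to 5 rows; each row shifts and turns the commanded pose from where the row before left it, along the tool's axes as they then stand; what a row does not reach is not made up. Full scale, the value 1, is 40 mm for a shift and 45 degrees for a turn. A row lasts 1/10 s, in which the tool goes at most 50 mm and 8.59 degrees, less where a joint would pass 70% of its speed; a pose out of reach is approached as far as the arm can. A call with a number of a shift or a turn outside -1 to 1 is refused whole. A call with a gripper value outside its range is refused whole. The fingers move at their own pace and stop on an object; "newtons" is the grip in N (left out, the last holds). Time passes only in rows, so rows that do not move let the fingers close. It gives the time, the measured TCP pose, the force, the opening and the grip force at its end, in the units of the state.
- manip.read_state(): the state, without advancing time (a new reading comes with each control period).
- optics.camera(name): name is "side" or "top"; returns a dict with "frame" (480x640x3 uint8, red, green, blue), "range_z" (480x640 float32, mm along the optical axis (not along the pixel's ray), 0 where there is no reading), "mtx" (3x3 intrinsics, pixels), "cam_to_world" (4x4, takes a point from camera to world coordinates). Camera axes: x right, y down, z forward; pixel columns grow to the right and rows downward; lengths in mm; the calibration is good to about 2 mm. A picture is of the moment at which its call begins.
- workorder.sign_off(): hands the job in; it is judged then, once.
The state is a dict: "clock": time; "joints": joint angles; "qd": joint speeds; "effort": joint torques, N m; "eef_pos": TCP position; "eef_rot": TCP orientation; "wrist_force": force on the tool from outside, world axes, zero at the start; "moment": the same for the moment, N m; "finger_gap": finger opening in mm; "finger_force": force on a finger pad.
Only numpy, scipy, OpenCV 4.12 (cv2) and the standard library are available. Lean on these libraries where they do the work, as an engineer would, in place of code of your own. Each camera call takes 0.05 s, during which the arm holds its last target. There are 200 camera calls.

### The job

Set the lens-to-sensor gap on the lens slide while its beam shutter is shut: with a closed fingertip on top of the knurled wheel, roll it towards the sensor, stroke after stroke, until the carriage's pointer stands opposite the notch of the gauge rider, and do not run past the notch. Only then press the shutter lever down level with the fingertip, which swings the blade out of the beam for the reading, and leave the slide with the pointer still at the notch. The carriage is moved by its wheel alone: do not touch carriage, lens, sensor or rider, and grip, lift or shift nothing.

Things in the scene. Friction and masses are not known exactly. Their poses are not given: they have to be found in the camera images.
- rail: Lens slide's black base, 94 x 250 x 22 mm, fixed; origin on the table under the dovetail rail. x: away from the robot, across the slide; y: along it to the sensor (robot's left); yaw within 10 degrees. Bright dovetail along y at x = 0, top at z = 30 mm. At the +y end a plate 96 mm high holds the round sensor head.
- wheel_top (a point): Top of the knurled steel wheel's rim, mid-width, 54 mm up. Wheel: 50 mm diameter, 16 mm wide, axle parallel to the rail's x, 14 mm proud of a black housing (top at 40 mm, 74 x 28 mm) at the base's front. Pressed lightly from above (5 to 12 N) and dragged along the rail's +y it turns by friction (about 2.5 N at the rim) and stays where left.
- pointer_tip (a point): Tip of the steel cone pointer on the carriage's front side, 34 mm up, 10 mm long, pointing along the rail's -x. It moves with the carriage, to +y by half of what the wheel's rim rolls towards +y (12.5 mm a radian). The carriage (56 x 60 x 10 mm, black) carries the lens in a 42 mm square mount; highest point 89 mm up.
- gauge_notch (a point): Middle of the mouth of the notch (7 mm wide, open to the rail's +x) in the gauge rider, an aluminium block 16 x 21 x 15 mm on the base's front track, 34 mm up. Set, the pointer tip stands right before it (same y, 1.5 mm apart in x). At the start the pointer is 18 to 53 mm short of it, on the -y side.
- lever_pad (a point): Middle of the top of the thumb pad (18 x 16 mm) of the steel shutter lever at the carriage's -y end, 38.5 mm behind the pointer along y. The lever reaches 45 mm from its pin towards the robot (rail's -x); raised, the pad is up to 77 mm up. It swings down in the rail's x-z plane, pad middle 36 mm from the pin and 5 mm above the line through it; pressing takes 2 to 4 N.
- lever_pin (a point): The shutter lever's pin on the carriage, 45 mm up, parallel to the rail's y.
- shutter_lever (a joint): Shutter lever, rad: 0 raised (52 degrees above level, round black blade of 25 mm across the beam behind the lens), 0.90 level (blade swung clear, upright), stop at 0.92; it starts at 0 to 0.1 and stays where left. Level, the pad's top is 50 mm up.
- carriage (a joint): Carriage's way along the dovetail, m: 0 at the end stop far from the sensor (where it starts), growing to 0.068 towards it.
- wheel: The knurled wheel (see wheel_top); origin on its axle, 29 mm up; its frame turns with it.
- saddle: The carriage's plate with the lens mount and lens; origin at its centre, on the dovetail's top. Not to be touched.
- sensor_head: Round black sensor head, 60 mm across, 18 mm thick, fixed upright at the slide's +y end; origin at the middle of its back. Not to be touched.
- hex_driver: Loose hex driver with a moulded handle, 213 mm long, 29 mm thick, lying right of the slide; origin under its middle. A bystander.
- screw_tin: Loose round tin, 66 mm across, 27 mm high, right of the slide; origin under its middle. A bystander.
- dust_cap: Loose black dust cap, 33 mm across, 35 mm high, left of the slide; origin under its middle. A bystander.

How it is judged:
By the outcome, as a careful person would: the job done as asked, in the order asked, and still so for the second after the job is handed in, with the robot touching nothing.
It also fails if it takes over 56 s, if anything falls off the work surface, if the arm or the gripper's body presses on something with over 40 N, if the wrist force passes 120 N, or if a joint passes its speed limit or range.

## Working session

There is one attempt and no reset: what is moved stays moved. The work goes in short steps, Python scripts to look and compute and a tool call to move; the robot and the scene stay as the last step left them, time stands still between calls to the robot, and variables do not carry over. Pictures are saved under pics/ and viewed, at most 10 in all, crops included, and the job is handed in when it is done.

Besides the shell and the picture viewer there is one more tool, called after "Call:" by a JSON object that holds its "op" and its "data", one argument or row to a line. step_arm: Moves the arm, as the interface text tells. Its arguments: {"type":"object","properties":{"increments":{"type":"array","items":{"type":"array","items":{"type":"array","items":{"type":"number"}}}},"newtons":{"type":"number"}},"required":["increments"]}

```bash
mkdir -p pics; cat > h.py <<'E'
import numpy as np, cv2
from cell import manip, optics, workorder
def cam(n):
    c=optics.camera(n); np.savez(f'/tmp/{n}.npz',**c); return c
def load(n): return dict(np.load(f'/tmp/{n}.npz'))
def pts(c):
    z=c['range_z'].astype(float); v,u=np.indices(z.shape); K=c['mtx']
    P=np.stack([(u-K[0,2])*z/K[0,0],(v-K[1,2])*z/K[1,1],z,np.ones_like(z)],-1)@c['cam_to_world'].T
    P[z==0]=np.nan
    return P[...,:3]
def px(c,p):
    q=np.linalg.inv(c['cam_to_world'])@np.r_[p,1]; q=c['mtx']@q[:3]; return q[:2]/q[2]
E
python3 - <<'E'
from h import *
print(manip.read_state())
for n in('top','side'):
    c=cam(n); print(n,c['mtx'].round(1).tolist(),c['cam_to_world'].round(3).tolist())
    cv2.imwrite(f'pics/{n}0.png',c['frame'][...,::-1])
E
```

```text
{'clock': 0.0, 'joints': array([-1.21860516e+00,  3.00460156e-01,  1.52156314e+00, -9.73810360e-06,
        1.32068339e+00, -6.66251641e-02]), 'qd': array([-8.01631818e-04, -1.50510597e-03, -5.98720067e-04, -5.16347080e-05,
        8.17489874e-05, -4.76329350e-04]), 'effort': array([-1.19577420e-03, -5.31810594e+01, -3.52735627e+01,  7.07741152e-02,
        2.43823574e-02, -9.77616469e-05]), 'eef_pos': array([ 223.64748765, -502.44328831,  404.0997944 ]), 'eef_rot': array([-3.14048047e+00, -6.47561051e-05,  4.18818715e-01]), 'wrist_force': array([ 0.03326477,  0.40596736, -0.99263951]), 'moment': array([ 0.00539994, -0.00724899,  0.07831345]), 'finger_force': 0.0, 'finger_gap': 94.19697157538508}
top [[441.2, 0.0, 313.5], [0.0, 441.2, 244.5], [0.0, 0.0, 1.0]] [[0.02, -0.99, 0.136, 376.688], [-1.0, -0.021, -0.003, -144.875], [0.006, -0.136, -0.991, 933.439], [0.0, 0.0, 0.0, 1.0]]
side [[590.4, 0.0, 318.7], [0.0, 590.4, 234.4], [0.0, 0.0, 1.0]] [[-0.819, -0.202, 0.537, -178.587], [-0.574, 0.306, -0.76, 831.009], [-0.011, -0.93, -0.366, 558.019], [0.0, 0.0, 0.0, 1.0]]
```

View pics/top0.png

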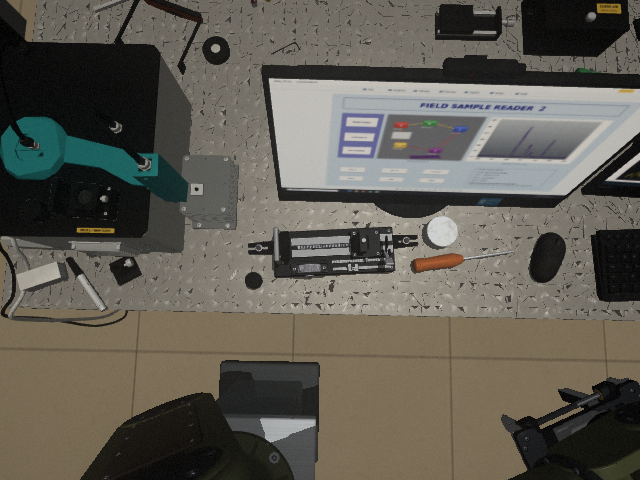

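View pics/side0.png

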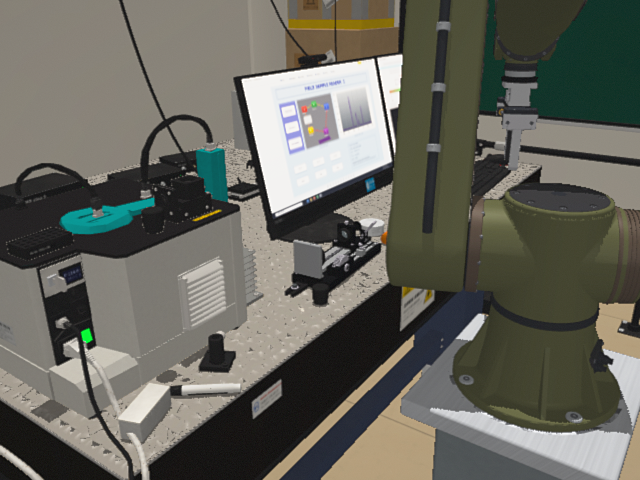

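The top view shows the slide at u 245–418, v 228–278, with the sensor plate on the left at u≈278 and the carriage at u≈367. The side view shows the slide near (340,255). I'll zoom in.

```bash
python3 - <<'E'
from h import *
t=load('top');s=load('side')
a=cv2.resize(t['frame'][218:288,240:430],None,fx=4.2,fy=4.2,interpolation=cv2.INTER_CUBIC)
b=cv2.resize(s['frame'][205:310,270:400],None,fx=2.8,fy=2.8,interpolation=cv2.INTER_CUBIC)
im=np.zeros((a.shape[0]+b.shape[0],800,3),np.uint8); im[:a.shape[0],:a.shape[1]]=a[:,:800]; im[a.shape[0]:,:b.shape[1]]=b
print(im.shape); cv2.imwrite('pics/z0.png',im[...,::-1])
P=pts(t)
for v in range(228,282,4): print(v,[tuple(P[v,u].round().astype(int)) for u in (278,300,312,352,367,385)])
# monitor heights
m=P[180:200,270:480].reshape(-1,3); print(np.nanmin(m,0),np.nanmax(m,0))
E
```

```text
(588, 800, 3)
228 [(np.int64(538), np.int64(-72), np.int64(5)), (np.int64(540), np.int64(-119), np.int64(0)), (np.int64(541), np.int64(-144), np.int64(-2)), (np.int64(542), np.int64(-230), np.int64(1)), (np.int64(539), np.int64(-260), np.int64(22)), (np.int64(540), np.int64(-297), np.int64(24))]
232 [(np.int64(515), np.int64(-79), np.int64(94)), (np.int64(527), np.int64(-119), np.int64(25)), (np.int64(528), np.int64(-144), np.int64(22)), (np.int64(527), np.int64(-226), np.int64(42)), (np.int64(528), np.int64(-257), np.int64(40)), (np.int64(532), np.int64(-298), np.int64(20))]
236 [(np.int64(507), np.int64(-79), np.int64(96)), (np.int64(519), np.int64(-120), np.int64(23)), (np.int64(520), np.int64(-145), np.int64(23)), (np.int64(516), np.int64(-225), np.int64(57)), (np.int64(514), np.int64(-253), np.int64(72)), (np.int64(522), np.int64(-296), np.int64(29))]
240 [(np.int64(499), np.int64(-79), np.int64(94)), (np.int64(510), np.int64(-120), np.int64(31)), (np.int64(510), np.int64(-145), np.int64(31)), (np.int64(509), np.int64(-226), np.int64(51)), (np.int64(506), np.int64(-253), np.int6
[... 2294 characters left out ...]
, (np.int64(450), np.int64(-301), np.int64(-1))]
276 [(np.int64(435), np.int64(-76), np.int64(24)), (np.int64(437), np.int64(-121), np.int64(5)), (np.int64(436), np.int64(-146), np.int64(27)), (np.int64(439), np.int64(-231), np.int64(1)), (np.int64(440), np.int64(-263), np.int64(2)), (np.int64(441), np.int64(-301), np.int64(-1))]
280 [(np.int64(428), np.int64(-75), np.int64(-1)), (np.int64(429), np.int64(-121), np.int64(1)), (np.int64(429), np.int64(-147), np.int64(-1)), (np.int64(431), np.int64(-231), np.int64(-2)), (np.int64(432), np.int64(-263), np.int64(-2)), (np.int64(433), np.int64(-301), np.int64(0))]
[ 581.18420292 -462.93370477   -3.26763986] [645.67921289 -50.40280097 185.49923935]
```

View pics/z0.png

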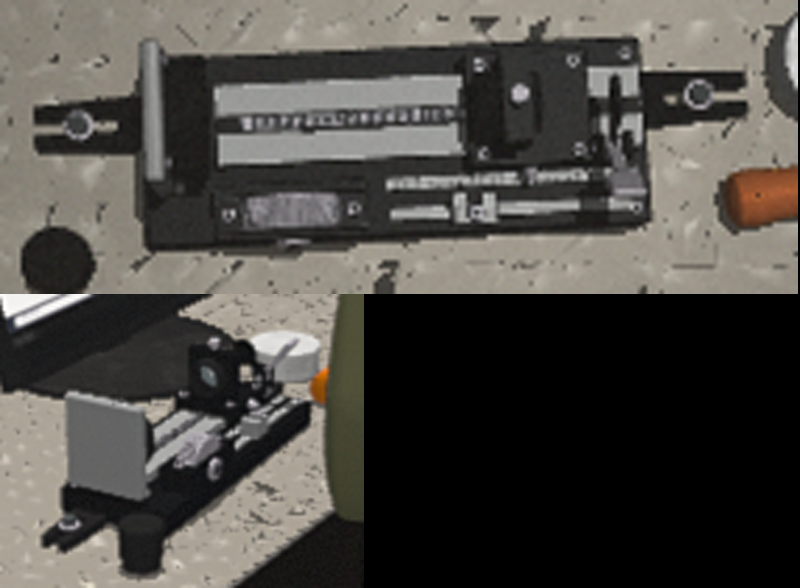

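Top crop: the wheel is at about (293,210), the rider (475,208), the lever pad (630,183) and the dovetail (215–465, 74–165). I'll zoom further on the pointer and rider, and compute the frame.

```bash
cat >> h.py <<'E'
def ray(c,u,v,z):
    d=c['cam_to_world'][:3,:3]@np.linalg.solve(c['mtx'],[u,v,1.]); o=c['cam_to_world'][:3,3]
    return o+d*(z-o[2])/d[2]
def avg(n,k=4):
    cs=[optics.camera(n) for _ in range(k)]; c=cs[0]; c['frame']=np.mean([x['frame'] for x in cs],0).astype(np.float32); c['range_z']=np.median([x['range_z'] for x in cs],0); np.savez(f'/tmp/{n}.npz',**c); return c
E
python3 - <<'E'
from h import *
t=avg('top');s=avg('side')
a=cv2.resize(t['frame'][250:275,344:398],None,fx=14,fy=14,interpolation=cv2.INTER_CUBIC)
b=cv2.resize(s['frame'][232:272,335:385],None,fx=6,fy=6,interpolation=cv2.INTER_CUBIC)
im=np.zeros((a.shape[0]+b.shape[0],800,3)); im[:a.shape[0],:a.shape[1]]=a; im[a.shape[0]:,:b.shape[1]]=b
print(im.shape); cv2.imwrite('pics/z1.png',np.clip(im*1.3,0,255)[...,::-1])
f=lambda x,y,z: ray(t,240+x/4.2-.4,218+y/4.2-.4,z).round(1)
for n,q in dict(bf1=(148,248,22),bf2=(648,220,22),bb1=(160,58,22),bb2=(638,38,22),d1=(215,85,30),d2=(462,74,30),d3=(218,165,30),d4=(465,152,30),wheel=(293,210,53),rider=(475,208,41),ptr=(530,172,34),pad=(630,183,76)).items(): print(n,f(*q))
E
```

```text
(590, 800, 3)
bf1 [433.5 -69.7  22. ]
bf2 [ 452.3 -315.7   22. ]
bb1 [528.2 -72.7  22. ]
bb2 [ 543.3 -311.1   22. ]
d1 [ 513.9 -100.8   30. ]
d2 [ 522.  -222.6   30. ]
d3 [ 474.3 -103.4   30. ]
d4 [ 483.2 -224.4   30. ]
wheel [ 451.  -140.7   53. ]
rider [ 454.8 -228.5   41. ]
ptr [ 473.6 -255.9   34. ]
pad [ 464.9 -297.3   76. ][ WARN:0@4.950] global loadsave.cpp:1063 imwrite_ Unsupported depth image for selected encoder is fallbacked to CV_8U.
```

View pics/z1.png

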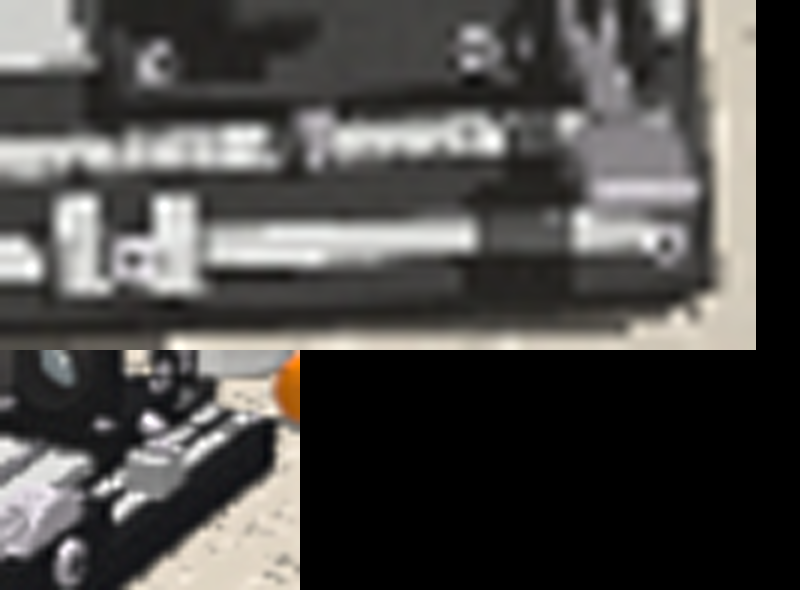

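Zoom at 14x: the pointer is at x≈317 with its tip at y≈165. The rider prongs span x 53–202, so the notch is at x≈127 with its mouth at y≈195. The lever pad is at (635,165).

```bash
cat >> h.py <<'E'
T=0.070; ex=np.array([np.cos(T),np.sin(T)]); ey=np.array([-np.sin(T),np.cos(T)])
def rc(p): return np.round([p[0]*ex[0]+p[1]*ex[1],p[0]*ey[0]+p[1]*ey[1]],1)
E
python3 - <<'E'
from h import *
t=load('top'); g=lambda x,y,z:rc(ray(t,344+x/14-.46,250+y/14-.46,z))
print('ptr',g(317,165,34.5),g(317,140,34.5),'notch L/R',g(53,193,41),g(202,193,41),g(127,193,41),'inner',g(100,193,41),g(152,193,41))
print('pad',g(635,155,76),'pad near edge',g(640,195,80))
print('wheel',rc((451,-140.7)),'dove',rc((494.1,-102.1)),rc((502.6,-223.5)))
p=pts(t)[258:276,296:324].reshape(-1,3); p=p[p[:,2]>49]; print(len(p),p.mean(0),np.percentile(p,[5,50,95],0).round(1).tolist(), rc(p.mean(0)))
print(rc((223.6,-502.4)))
E
```

```text
ptr [ 448.7 -288.8] [ 452.4 -289. ] notch L/R [ 446.  -249.4] [ 444.9 -271. ] [ 445.4 -260.1] inner [ 445.6 -256.2] [ 445.3 -263.7]
pad [ 444.1 -327.8] pad near edge [ 438.2 -327.3]
wheel [ 440.1 -171.9] dove [ 485.7 -136.4] [ 485.7 -258.1]
115 [ 451.38314423 -139.8387866    52.64449873] [[444.1, -152.1, 49.9], [452.0, -140.0, 52.6], [458.2, -127.3, 55.1]] [ 440.5 -171.1]
[ 187.9 -516.8]
```

Call:
{"op": "step_arm", "data": {
  "increments": [
    [[0, 0, 0.15, 0, 0, 0, 1], [0, 0, 0.15, 0, 0, 0, 1], [0, 0, 0.145, 0, 0, 0, 1], [0, 0, 0, 0.6, -0.9, 0, 1], [0, 0, 0, 0.6, -0.9, 0, 1]]
  ],
  "newtons": 20
}}

```text
clock: 1.0
eef_pos: [266.6, -426.6, 404.3]
eef_rot: [-3.141, 0.0, 0.067]
wrist_force: [1.0, 0.4, -0.4]
finger_gap: 57.5
finger_force: 0.0
```

Call:
{"op": "step_arm", "data": {
  "increments": [
    [[0, 0, 0, 0.73, -0.94, 0, 1], [0, 0, 0, 0.73, -0.94, 0, 1], [0, 0, 0, 0.73, -0.94, 0, 1], [0, 0, 0, 0.73, -0.94, 0, 1], [0, 0, 0, 0.73, -0.94, 0, 1]]
  ]
}}

```text
clock: 1.5
eef_pos: [399.8, -227.8, 404.9]
eef_rot: [3.141, -0.001, 0.069]
wrist_force: [0.3, -0.7, 0.9]
finger_gap: 17.6
finger_force: 0.0
```

Call:
{"op": "step_arm", "data": {
  "increments": [
    [[0, 0, 0, 0.73, -0.94, 0, 1], [0, 0, 0, 0.73, -0.94, 0, 1], [0, 0, 0, 0, 0, 0.9, 1], [0, 0, 0, 0, 0, 0.9, 1], [0, 0, 0, 0, 0, 0.9, 1]]
  ]
}}

```text
clock: 2.0
eef_pos: [452.2, -150.0, 295.6]
eef_rot: [3.141, -0.001, 0.07]
wrist_force: [0.8, -0.9, -0.9]
finger_gap: 0.7
finger_force: 0.0
```

Call:
{"op": "step_arm", "data": {
  "increments": [
    [[0, 0, 0, 0, 0, 0.5, 1], [0, 0, 0, 0, 0, 0, 1]]
  ]
}}

```text
clock: 2.2
eef_pos: [451.8, -150.4, 274.4]
eef_rot: [-3.14, 0.004, 0.069]
wrist_force: [0.0, -0.2, 0.5]
finger_gap: 0.5
finger_force: 0.0
```

Call:
{"op": "step_arm", "data": {
  "increments": [
    [[0, 0, 0, 0, 0, 0.4, 1], [0, 0, 0, 0, 0, 0.05, 1], [0, 0, 0, 0, 0, 0, 1]]
  ]
}}

```text
clock: 2.5
eef_pos: [452.4, -150.7, 259.5]
eef_rot: [3.141, -0.001, 0.069]
wrist_force: [0.3, 0.2, 0.4]
finger_gap: 0.7
finger_force: 0.0
```

Call:
{"op": "step_arm", "data": {
  "increments": [
    [[0, 0, 0, 0, 0, 0.05, 1], [0, 0, 0, 0, 0, 0, 1]]
  ]
}}

```text
clock: 2.7
eef_pos: [452.3, -150.7, 257.3]
eef_rot: [3.141, -0.001, 0.069]
wrist_force: [0.2, 0.6, 0.2]
finger_gap: 0.2
finger_force: 0.0
```

Call:
{"op": "step_arm", "data": {
  "increments": [
    [[0, 0, 0, 0, 0, 0.05, 1], [0, 0, 0, 0, 0, 0, 1]]
  ]
}}

```text
clock: 2.9
eef_pos: [452.2, -150.6, 254.6]
eef_rot: [-3.142, 0.0, 0.069]
wrist_force: [-0.3, 0.7, -0.3]
finger_gap: 0.6
finger_force: 0.0
```

Call:
{"op": "step_arm", "data": {
  "increments": [
    [[0, 0, 0, 0, 0, 0.03, 1], [0, 0, 0, 0, 0, 0, 1]]
  ]
}}

```text
clock: 3.1
eef_pos: [452.2, -150.6, 253.3]
eef_rot: [-3.142, 0.0, 0.069]
wrist_force: [0.9, -0.4, -0.5]
finger_gap: 0.3
finger_force: 0.0
```

Call:
{"op": "step_arm", "data": {
  "increments": [
    [[0, 0, 0, 0, 0, 0.025, 1], [0, 0, 0, 0, 0, 0, 1]]
  ]
}}

```text
clock: 3.3
eef_pos: [452.2, -150.6, 252.3]
eef_rot: [-3.142, 0.0, 0.069]
wrist_force: [-0.4, -0.1, -0.0]
finger_gap: 0.2
finger_force: 0.0
```

Call:
{"op": "step_arm", "data": {
  "increments": [
    [[0, 0, 0, 0, 0, 0.015, 1], [0, 0, 0, 0, 0, 0, 1]]
  ]
}}

```text
clock: 3.5
eef_pos: [452.3, -150.6, 251.9]
eef_rot: [3.142, -0.0, 0.069]
wrist_force: [-0.3, 0.6, 2.0]
finger_gap: 0.4
finger_force: 0.7
```

Call:
{"op": "step_arm", "data": {
  "increments": [
    [[0, 0, 0, 0, 0, 0.015, 1], [0, 0, 0, 0, 0, 0, 1]]
  ]
}}

```text
clock: 3.7
eef_pos: [452.3, -150.6, 251.6]
eef_rot: [3.141, -0.0, 0.069]
wrist_force: [-3.4, 1.5, 6.2]
finger_gap: 0.6
finger_force: 2.9
```

Call:
{"op": "step_arm", "data": {
  "increments": [
    [[0, 0, 0, 0, 0, 0.006, 1], [0, 0, 0, 0, -0.08, 0, 1], [0, 0, 0, 0, -0.08, 0, 1]]
  ]
}}

```text
clock: 4.0
eef_pos: [452.1, -145.0, 252.5]
eef_rot: [3.139, -0.002, 0.069]
wrist_force: [-9.3, -7.7, 24.6]
finger_gap: 0.6
finger_force: 12.8
```

Call:
{"op": "step_arm", "data": {
  "increments": [
    [[0, 0, 0, 0, -0.08, 0, 1]]
  ]
}}

```text
clock: 4.1
eef_pos: [451.8, -141.7, 252.9]
eef_rot: [3.139, -0.002, 0.07]
wrist_force: [-10.6, -5.2, 29.1]
finger_gap: 0.7
finger_force: 14.4
```

Call:
{"op": "step_arm", "data": {
  "increments": [
    [[0, 0, 0, 0, 0, -0.028, 1], [0, 0, 0, 0, 0, 0, 1]]
  ]
}}

```text
clock: 4.3
eef_pos: [451.7, -141.3, 253.2]
eef_rot: [3.14, -0.001, 0.069]
wrist_force: [-5.6, -0.9, 15.5]
finger_gap: 0.4
finger_force: 7.6
```

Call:
{"op": "step_arm", "data": {
  "increments": [
    [[0, 0, 0, 0, -0.06, 0, 1], [0, 0, 0, 0, -0.06, 0, 1]]
  ]
}}

```text
clock: 4.5
eef_pos: [451.4, -136.5, 253.2]
eef_rot: [3.14, -0.001, 0.069]
wrist_force: [-4.3, -2.9, 12.3]
finger_gap: 0.1
finger_force: 6.3
```

Call:
{"op": "step_arm", "data": {
  "increments": [
    [[0, 0, 0, 0, -0.06, -0.004, 1], [0, 0, 0, 0, -0.06, 0, 1], [0, 0, 0, 0, 0, 0, 1]]
  ]
}}

```text
clock: 4.8
eef_pos: [451.0, -131.4, 252.6]
eef_rot: [3.141, -0.001, 0.069]
wrist_force: [0.2, -0.7, 5.4]
finger_gap: 0.4
finger_force: 2.4
```

```bash
python3 - <<'E'
from h import *
t=load('top'); t0=t['frame']; c=optics.camera('top'); np.savez('/tmp/t1.npz',**c)
s=optics.camera('side')
a=cv2.resize(c['frame'][225:285,280:400],None,fx=6,fy=6,interpolation=cv2.INTER_CUBIC)
b=cv2.resize(s['frame'][205:275,280:400],None,fx=3,fy=3,interpolation=cv2.INTER_CUBIC)
im=np.zeros((570,800,3),np.uint8); im[:360,:720]=a; im[360:570,:360]=b
cv2.imwrite('pics/m1.png',im[...,::-1])
E
```

```text
(no output)
```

View pics/m1.png

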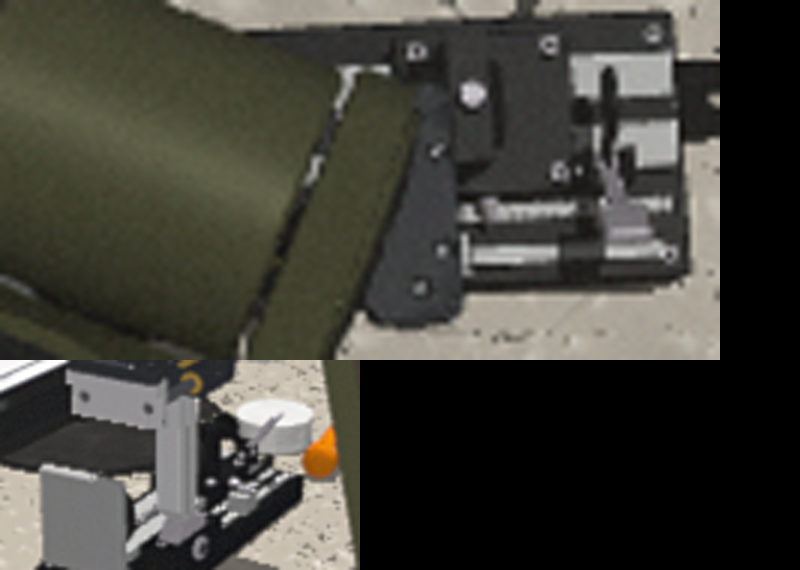

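The arm blocks the wheel, but the lever pad is visible at u≈384.5, against 388.9 before. The carriage has moved about 9 mm, as expected. Next stroke.

Call:
{"op": "step_arm", "data": {
  "increments": [
    [[0, 0, 0, 0, 0, -0.15, 1], [0, 0, 0, 0, 0.45, 0, 1], [0, 0, 0, 0, 0, 0, 1], [0, 0, 0, 0, 0, 0.15, 1], [0, 0, 0, 0, 0, 0, 1]]
  ]
}}

```text
clock: 5.4
eef_pos: [452.2, -149.2, 252.1]
eef_rot: [3.141, -0.0, 0.069]
wrist_force: [0.5, -2.7, 4.0]
finger_gap: 0.4
finger_force: 2.4
```

Call:
{"op": "step_arm", "data": {
  "increments": [
    [[0, 0, 0, 0, -0.08, 0, 1], [0, 0, 0, 0, -0.08, 0, 1]]
  ]
}}

```text
clock: 5.6
eef_pos: [451.9, -142.9, 253.0]
eef_rot: [3.14, -0.001, 0.07]
wrist_force: [-4.4, -4.9, 18.0]
finger_gap: 0.4
finger_force: 8.8
```

Call:
{"op": "step_arm", "data": {
  "increments": [
    [[0, 0, 0, 0, -0.08, -0.012, 1], [0, 0, 0, 0, -0.08, 0, 1]]
  ]
}}

```text
clock: 5.8
eef_pos: [451.4, -136.3, 253.2]
eef_rot: [3.141, -0.001, 0.07]
wrist_force: [-2.0, -1.9, 8.3]
finger_gap: 0.7
finger_force: 4.4
```

Call:
{"op": "step_arm", "data": {
  "increments": [
    [[0, 0, 0, 0, -0.06, 0.004, 1], [0, 0, 0, 0, -0.05, 0.006, 1], [0, 0, 0, 0, 0, 0, 1]]
  ]
}}

```text
clock: 6.1
eef_pos: [451.1, -131.6, 252.5]
eef_rot: [3.141, -0.001, 0.07]
wrist_force: [0.1, 0.8, 6.9]
finger_gap: 0.6
finger_force: 3.6
```

```bash
cat >> h.py <<'E'
def track(c):
    "carriage travel (mm, along rail) from lever pad patch vs start image"
    K=8; up=lambda f:cv2.resize(f.astype(np.float32),None,fx=K,fy=K,interpolation=cv2.INTER_CUBIC)
    f0=load('top')['frame']; v0,v1,u0,u1=257,264,385,395
    tm=up(f0)[v0*K:v1*K,u0*K:u1*K]; se=up(c['frame'])[(v0-4)*K:(v1+6)*K,(u0-20)*K:(u1+3)*K]
    r=cv2.matchTemplate(se,tm,cv2.TM_CCOEFF_NORMED); _,m,_,l=cv2.minMaxLoc(r)
    du=l[0]/K-20; dv=l[1]/K-4
    a=ray(c,390,261,76); b=ray(c,390+du,261+dv,76); return m,du,dv,rc(b)-rc(a)
E
python3 -c "
from h import *
print(track(dict(np.load('/tmp/t1.npz')))); print(track(avg('top',2) if 0 else optics.camera('top')))"
```

```text
(0.6078664064407349, -5.125, 0.0, array([ 0.4, 10. ]))
(0.5741288065910339, -8.875, 3.5, array([-6. , 17.8]))
```

Call:
{"op": "step_arm", "data": {
  "increments": [
    [[0, 0, 0, 0, 0, -0.15, 1], [0, 0, 0, 0, 0.4, 0, 1], [0, 0, 0, 0, 0, 0, 1], [0, 0, 0, 0, 0, 0.146, 1], [0, 0, 0, 0, 0, 0, 1]]
  ]
}}

```text
clock: 6.65
eef_pos: [452.1, -147.9, 252.4]
eef_rot: [3.141, -0.0, 0.069]
wrist_force: [-1.6, -2.4, 5.9]
finger_gap: 0.2
finger_force: 3.2
```

Call:
{"op": "step_arm", "data": {
  "increments": [
    [[0, 0, 0, 0, -0.07, -0.004, 1], [0, 0, 0, 0, -0.07, -0.003, 1]]
  ]
}}

```text
clock: 6.85
eef_pos: [451.8, -142.3, 253.2]
eef_rot: [3.14, -0.001, 0.069]
wrist_force: [-2.4, -3.5, 11.4]
finger_gap: 0.6
finger_force: 5.9
```

Call:
{"op": "step_arm", "data": {
  "increments": [
    [[0, 0, 0, 0, -0.07, -0.003, 1], [0, 0, 0, 0, -0.07, 0.0, 1], [0, 0, 0, 0, -0.06, 0.004, 1], [0, 0, 0, 0, 0, 0, 1]]
  ]
}}

```text
clock: 7.25
eef_pos: [451.2, -133.9, 252.9]
eef_rot: [3.141, -0.001, 0.07]
wrist_force: [-1.6, 0.4, 8.4]
finger_gap: 0.3
finger_force: 4.4
```

Call:
{"op": "step_arm", "data": {
  "increments": [
    [[0, 0, 0, 0, 0, -0.8, 1], [0, 0, 0, 0, 0, -0.8, 1], [0, 0, 0, 0, -1, 0, 1], [0, 0, 0, 0, -1, 0, 1], [0, 0, 0, 0, 0, 0, 1]]
  ]
}}

```text
clock: 7.75
eef_pos: [444.9, -51.4, 316.3]
eef_rot: [-3.141, 0.001, 0.073]
wrist_force: [0.2, -0.1, -0.4]
finger_gap: 0.5
finger_force: 0.0
```

```bash
cat >> h.py <<'E'
def zoom(c,name):
    a=cv2.resize(c['frame'][250:275,344:398].astype(np.float32),None,fx=14,fy=14,interpolation=cv2.INTER_CUBIC)
    cv2.imwrite(name,np.clip(a*1.3,0,255)[...,::-1])
def avg2(n,k,f):
    cs=[optics.camera(n) for _ in range(k)]; c=cs[0]; c['frame']=np.mean([x['frame'] for x in cs],0).astype(np.float32); np.savez(f,**c); return c
E
python3 -c "
from h import *
c=avg2('top',4,'/tmp/t2.npz'); zoom(c,'pics/m2.png'); print(track(c))"
```

```text
(0.5848039984703064, -12.75, 3.5, array([-5.7, 25.4]))[ WARN:0@2.186] global loadsave.cpp:1063 imwrite_ Unsupported depth image for selected encoder is fallbacked to CV_8U.
```

View pics/m2.png

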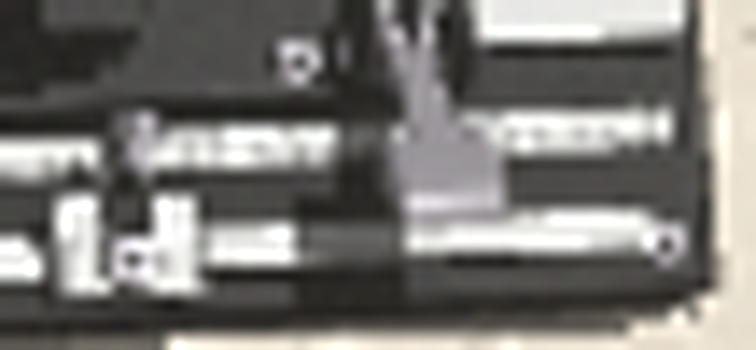

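The pointer is now at x≈142 and the notch at 127, so about 3 mm is left. This agrees with the rim travel (25.4 of 28.8). I'll do a short stroke in the flat zone.

Call:
{"op": "step_arm", "data": {
  "increments": [
    [[0, 0, 0, 0, 1, 0, 1], [0, 0, 0, 0, 1, 0, 1], [0, 0, 0, 0, 0.28, 0, 1], [0, 0, 0, 0, 0, 0.8, 1], [0, 0, 0, 0, 0, 0.7, 1]]
  ]
}}

```text
clock: 8.45
eef_pos: [451.6, -146.8, 255.8]
eef_rot: [3.141, -0.001, 0.067]
wrist_force: [1.3, 0.1, 0.3]
finger_gap: 0.1
finger_force: 0.0
```

Call:
{"op": "step_arm", "data": {
  "increments": [
    [[0, 0, 0, 0, 0, 0, 1], [0, 0, 0, 0, 0, 0.05, 1], [0, 0, 0, 0, 0, 0.04, 1], [0, 0, 0, 0, 0, 0, 1]]
  ]
}}

```text
clock: 8.85
eef_pos: [451.9, -145.8, 253.4]
eef_rot: [3.141, -0.0, 0.069]
wrist_force: [-0.1, 0.1, -0.3]
finger_gap: 0.4
finger_force: 0.0
```

```bash
python3 - <<'E'
from h import *
for f in('/tmp/top.npz','/tmp/t2.npz'):
    t=dict(np.load(f)); F=t['frame'].astype(float)
    print(f)
    for v in (258,259,260,261,262):   # purple: blue-green excess
        print(v,(F[v,348:372,2]-F[v,348:372,1]).round().astype(int).tolist())
t=dict(np.load('/tmp/t2.npz')); g=lambda x,y,z:rc(ray(t,344+x/14-.46,250+y/14-.46,z))
print(g(142,140,34.5),g(142,165,34.5))
E
```

```text
/tmp/top.npz
258 [0, 0, 0, -2, -2, -2, -2, -1, -1, -1, 0, -2, -1, -2, -2, -4, -2, 4, 4, 4, -2, -1, -2, -2]
259 [-2, -2, -1, -2, -2, -3, -2, -2, -1, -1, 0, -2, -2, -1, -1, -2, -1, 1, 2, 1, -4, -4, -2, -2]
260 [-2, -3, -3, -2, -2, -3, -2, 0, -2, -2, -3, -1, -2, -2, -2, 0, -3, 0, 4, 2, -2, -2, -2, -2]
261 [-3, -2, -3, -2, -2, -2, -2, -2, -1, -2, -2, 0, -2, -2, -1, 0, -1, -2, 3, 1, -2, 0, -2, -2]
262 [-2, 0, -1, -2, -1, -3, 0, -2, -1, -2, -1, -1, -3, -1, -2, -2, 0, -4, -1, 0, -1, 0, -2, -1]
/tmp/t2.npz
258 [-2, -2, -2, -2, 2, 2, 5, 1, -2, -3, -1, -2, -2, -1, -2, -1, -1, -3, -2, -3, -2, -2, -3, -1]
259 [-2, -2, -1, -2, 0, 0, 4, 1, -3, -2, 0, -2, -1, -1, 0, 0, -3, -3, -3, -3, -1, -1, -1, -2]
260 [-2, -2, -3, -2, -1, 3, 2, -1, -2, -2, -2, -2, -1, -3, -2, -2, -2, -2, -2, -2, 0, -2, -2, 0]
261 [-4, -2, -2, -1, 0, 4, 2, -2, -2, -2, -4, -1, -2, -2, 0, 0, -2, -3, -2, -1, -2, -1, -2, 0]
262 [-4, -2, -2, -2, -2, -1, 2, -1, -2, -1, 0, -2, -2, -2, -2, -1, -2, 0, -2, -2, -3, -1, -2, -1]
[ 453.7 -263.4] [ 450.  -263.2]
```

Call:
{"op": "step_arm", "data": {
  "increments": [
    [[0, 0, 0, 0, -0.06, 0, 1], [0, 0, 0, 0, 0, 0.02, 1], [0, 0, 0, 0, 0, 0, 1]]
  ]
}}

```text
clock: 9.15
eef_pos: [451.8, -143.3, 253.2]
eef_rot: [3.141, -0.001, 0.07]
wrist_force: [-2.3, 0.5, 9.4]
finger_gap: 0.3
finger_force: 4.6
```

Call:
{"op": "step_arm", "data": {
  "increments": [
    [[0, 0, 0, 0, -0.06, 0, 1], [0, 0, 0, 0, -0.06, 0, 1], [0, 0, 0, 0, 0, 0, 1]]
  ]
}}

```text
clock: 9.45
eef_pos: [451.5, -138.6, 253.3]
eef_rot: [3.141, -0.001, 0.07]
wrist_force: [-3.6, -1.7, 10.7]
finger_gap: 0.4
finger_force: 5.0
```

Call:
{"op": "step_arm", "data": {
  "increments": [
    [[0, 0, 0, 0, 0, -0.8, 1], [0, 0, 0, 0, 0, -0.8, 1], [0, 0, 0, 0, -1, 0, 1], [0, 0, 0, 0, -1, 0, 1], [0, 0, 0, 0, 0, 0, 1]]
  ]
}}

```text
clock: 9.95
eef_pos: [445.4, -55.8, 316.7]
eef_rot: [-3.141, -0.0, 0.072]
wrist_force: [0.2, -0.2, -0.4]
finger_gap: 0.5
finger_force: 0.0
```

```bash
cat >> h.py <<'E'
def ptr(c):
    F=c['frame'].astype(float)[257:262,346:372]; m=np.clip(F[...,2]-F[...,1]+1.5,0,None).sum(0); k=m.argmax(); w=slice(max(k-2,0),k+3)
    u=346+(np.arange(26)[w]*m[w]).sum()/m[w].sum(); return u,rc(ray(c,u,260,34.5))
E
python3 -c "
from h import *
c=avg2('top',8,'/tmp/t3.npz'); zoom(c,'pics/m3.png'); print(ptr(load('top')),ptr(dict(np.load('/tmp/t2.npz'))),ptr(c),track(c))
for c in (load('top'),c): print(c['frame'][264,346:362].mean(1).round().tolist(),c['frame'][263,346:362].mean(1).round().tolist())" 2>/dev/null
```

```text
(np.float64(366.04615384615386), array([ 451.5, -288.7])) (np.float64(353.4871794871795), array([ 452.8, -263. ])) (np.float64(352.41866028708137), array([ 452.9, -260.8])) (0.5945056676864624, -13.875, 3.625, array([-5.8, 27.6]))
[48.0, 53.0, 144.0, 175.0, 174.0, 50.0, 50.0, 49.0, 51.0, 182.0, 160.0, 156.0, 48.0, 47.0, 49.0, 48.0] [49.0, 49.0, 57.0, 59.0, 61.0, 49.0, 47.0, 48.0, 50.0, 51.0, 56.0, 56.0, 48.0, 48.0, 47.0, 48.0]
[53.0, 59.0, 161.0, 193.0, 193.0, 54.0, 54.0, 54.0, 59.0, 202.0, 175.0, 173.0, 52.0, 54.0, 55.0, 57.0] [54.0, 54.0, 61.0, 66.0, 66.0, 32.0, 54.0, 54.0, 55.0, 61.0, 63.0, 63.0, 55.0, 56.0, 56.0, 56.0]
```

View pics/m3.png

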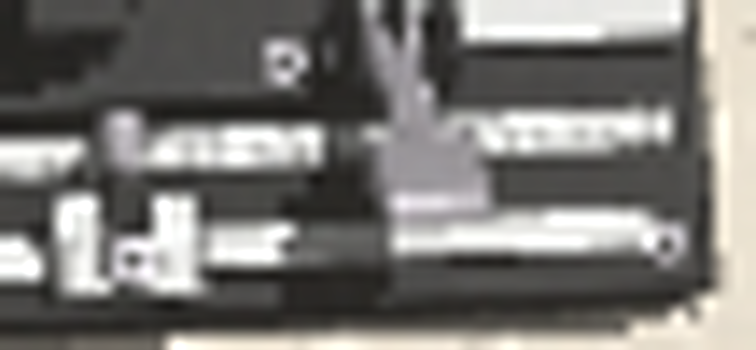

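The pointer is at x≈125 in the zoom, nearly opposite the notch. After parallax correction about 0.8 mm is left, so I'll do one small final stroke of 1.3 mm at the rim.

Call:
{"op": "step_arm", "data": {
  "increments": [
    [[0, 0, 0, 0, 1, 0, 1], [0, 0, 0, 0, 1, 0, 1], [0, 0, 0, 0, 0.045, 0, 1], [0, 0, 0, 0, 0, 0.8, 1], [0, 0, 0, 0, 0, 0.7, 1]]
  ]
}}

```text
clock: 10.85
eef_pos: [451.3, -140.7, 255.6]
eef_rot: [3.141, -0.001, 0.068]
wrist_force: [0.2, 0.3, -0.4]
finger_gap: 0.6
finger_force: 0.0
```

Call:
{"op": "step_arm", "data": {
  "increments": [
    [[0, 0, 0, 0, 0, 0, 1], [0, 0, 0, 0, 0, 0.05, 1], [0, 0, 0, 0, 0, 0.02, 1], [0, 0, 0, 0, 0, 0.03, 1], [0, 0, 0, 0, 0, 0, 1]]
  ]
}}

```text
clock: 11.35
eef_pos: [451.5, -140.4, 253.3]
eef_rot: [3.141, -0.0, 0.069]
wrist_force: [-5.4, 1.2, 12.0]
finger_gap: 0.6
finger_force: 5.8
```

Call:
{"op": "step_arm", "data": {
  "increments": [
    [[0, 0, 0, 0, -0.017, 0, 1], [0, 0, 0, 0, -0.016, 0, 1], [0, 0, 0, 0, 0, 0, 1]]
  ]
}}

```text
clock: 11.65
eef_pos: [451.4, -139.2, 253.3]
eef_rot: [3.141, -0.001, 0.069]
wrist_force: [-5.1, -2.0, 11.3]
finger_gap: 0.6
finger_force: 5.4
```

Call:
{"op": "step_arm", "data": {
  "increments": [
    [[0, 0, 0, 0, 0, -0.8, 1], [0, 0, 0, 0, 0, -0.8, 1], [0, 0, 0, 0, -1, 0, 1], [0, 0, 0, 0, -1, 0, 1], [0, 0, 0, 0, 0, 0, 1]]
  ]
}}

```text
clock: 12.15
eef_pos: [445.4, -56.4, 316.8]
eef_rot: [-3.141, -0.0, 0.072]
wrist_force: [0.3, -1.3, 0.2]
finger_gap: 0.5
finger_force: 0.0
```

```bash
python3 -c "
from h import *
c=avg2('top',8,'/tmp/t4.npz'); s=avg2('side',4,'/tmp/s4.npz'); print(ptr(c))
a=np.zeros((580,800,3)); z=cv2.resize(c['frame'][252:268,344:360],None,fx=20,fy=20,interpolation=cv2.INTER_NEAREST); a[:320,:320]=z
z=cv2.resize(c['frame'][220:275,344:398],None,fx=8,fy=8,interpolation=cv2.INTER_CUBIC); a[:440,340:772]=z
z=cv2.resize(s['frame'][235:275,330:380],None,fx=6,fy=6,interpolation=cv2.INTER_CUBIC); a[325:565,:300]=z
cv2.imwrite('pics/m4.png',np.clip(a*1.2,0,255)[...,::-1])
p=pts(c)[254:270,376:392]; print(p[...,2].round().astype(int)[::2].tolist())
q=p[p[...,2]>65]; print(len(q),rc(q.mean(0)),q.mean(0), q.max(0),[rc(x) for x in q[::6]])
" 2>/dev/null
```

```text
(np.float64(352.1588785046729), array([ 452.9, -260.2]))
[[51, 23, 23, 22, 24, 23, 25, 21, 24, 23, 24, 22, 26, 23, 23, 24], [25, 20, 26, 21, 20, 23, -9223372036854775808, 22, 24, 21, 24, 23, 24, 23, 21, 23], [26, 23, 22, 23, 23, 22, 24, 23, 26, 25, 25, 23, 24, 24, 24, 23], [74, 73, 22, 23, 19, 23, 25, 26, 24, 26, 24, 24, 21, 25, 24, 27], [81, 81, 77, 21, 25, 22, 23, 23, 23, 20, 22, 23, 23, 25, 21, 25], [82, 84, 83, 23, 23, 26, 19, 23, 23, 21, 23, 22, 24, 25, 21, 25], [28, 27, 25, 27, 29, 25, 28, 27, 27, 25, 23, 26, 29, 27, 28, 23], [25, 24, 24, 23, 23, 24, 24, 23, 22, 22, 22, 23, 25, 25, 24, 27]]
18 [ 441.6 -303.5] [ 461.76916496 -271.8206222    79.36809646] [ 468.96219557 -269.70345155   84.64635347] [array([ 448.7, -303.1]), array([ 442.2, -301.6]), array([ 438.2, -301.2])]
```

View pics/m4.png

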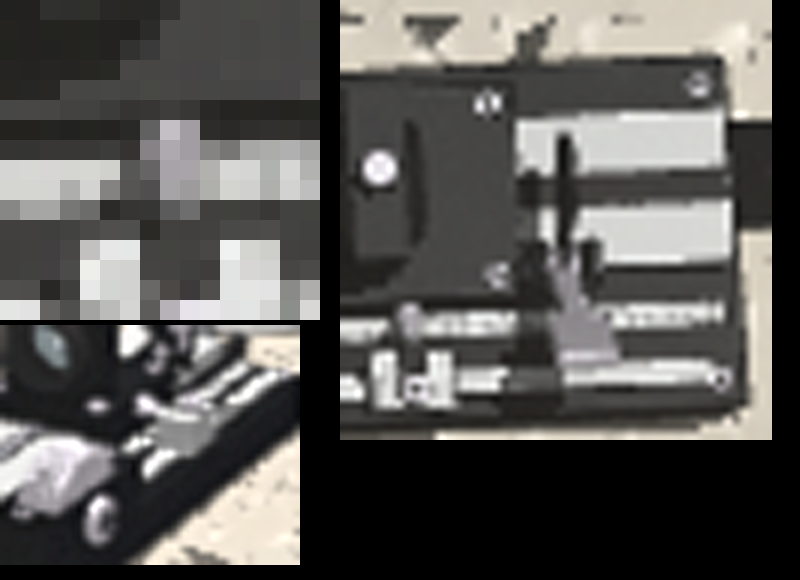

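The pointer sits opposite the notch: -260.2 against -260.0 in rail y. The lever pad is at u≈374.6, v≈262, with its outer edge at rail x≈438, z≈83. I'll move above it.

Call:
{"op": "step_arm", "data": {
  "increments": [
    [[0, 0, 0, 0, 1, 0, 1], [0, 0, 0, 0, 1, 0, 1], [0, 0, 0, 0, 1, 0, 1], [0, 0, 0, 0, 1, 0, 1], [0, 0, 0, 0, 1, 0, 1]]
  ]
}}

```text
clock: 13.25
eef_pos: [459.6, -260.6, 316.4]
eef_rot: [3.142, -0.0, 0.069]
wrist_force: [0.1, 0.9, 0.5]
finger_gap: 0.5
finger_force: 0.0
```

Call:
{"op": "step_arm", "data": {
  "increments": [
    [[0, 0, 0, -0.15, 0.24, 0, 1], [0, 0, 0, 0, 0, 0, 1], [0, 0, 0, 0, 0, 0.6, 1], [0, 0, 0, 0, 0, 0, 1]]
  ]
}}

```text
clock: 13.65
eef_pos: [454.1, -267.4, 290.3]
eef_rot: [-3.139, 0.003, 0.07]
wrist_force: [-0.4, -0.3, -0.1]
finger_gap: 0.2
finger_force: 0.0
```

Call:
{"op": "step_arm", "data": {
  "increments": [
    [[0, 0, 0, 0, 0.03, 0.1, 1], [0, 0, 0, 0, 0, 0.05, 1], [0, 0, 0, 0, 0, 0, 1]]
  ]
}}

```text
clock: 13.95
eef_pos: [454.7, -269.7, 286.8]
eef_rot: [3.141, -0.0, 0.07]
wrist_force: [-0.2, 0.6, -0.1]
finger_gap: 0.5
finger_force: 0.0
```

Call:
{"op": "step_arm", "data": {
  "increments": [
    [[0, 0, 0, -0.02, 0, 0.05, 1], [0, 0, 0, -0.03, 0, 0.05, 1], [0, 0, 0, 0, 0, 0, 1]]
  ]
}}

```text
clock: 14.25
eef_pos: [452.3, -270.1, 282.2]
eef_rot: [-3.141, 0.0, 0.069]
wrist_force: [0.1, 0.6, 0.5]
finger_gap: 0.3
finger_force: 0.0
```

Call:
{"op": "step_arm", "data": {
  "increments": [
    [[0, 0, 0, 0, 0, 0.05, 1], [0, 0, 0, -0.02, 0, 0.05, 1], [0, 0, 0, 0, 0, 0, 1]]
  ]
}}

```text
clock: 14.55
eef_pos: [451.3, -270.4, 279.2]
eef_rot: [3.141, 0.002, 0.069]
wrist_force: [-12.2, 0.2, 15.9]
finger_gap: 0.5
finger_force: 7.6
```

Call:
{"op": "step_arm", "data": {
  "increments": [
    [[0, 0, 0, -0.03, 0, 0.05, 1], [0, 0, 0, -0.03, 0, 0.05, 1], [0, 0, 0, 0, 0, 0, 1]]
  ]
}}

```text
clock: 14.85
eef_pos: [448.8, -270.7, 275.0]
eef_rot: [3.141, 0.001, 0.069]
wrist_force: [-7.0, -0.9, 8.1]
finger_gap: -0.0
finger_force: 4.0
```

Call:
{"op": "step_arm", "data": {
  "increments": [
    [[0, 0, 0, -0.04, 0, 0.05, 1], [0, 0, 0, -0.04, 0, 0.05, 1], [0, 0, 0, -0.03, 0, 0.05, 1], [0, 0, 0, 0, 0, 0, 1]]
  ]
}}

```text
clock: 15.25
eef_pos: [444.8, -270.8, 268.2]
eef_rot: [3.142, 0.0, 0.069]
wrist_force: [-2.0, -0.2, 1.9]
finger_gap: 0.6
finger_force: 0.9
```

Call:
{"op": "step_arm", "data": {
  "increments": [
    [[0, 0, 0, -0.03, 0, 0.05, 1], [0, 0, 0, -0.03, 0, 0.05, 1], [0, 0, 0, -0.02, 0, 0.05, 1], [0, 0, 0, 0, 0, 0, 1]]
  ]
}}

```text
clock: 15.65
eef_pos: [441.7, -270.8, 262.0]
eef_rot: [-3.141, 0.0, 0.069]
wrist_force: [-0.9, -0.3, 0.5]
finger_gap: 0.3
finger_force: 0.2
```

Call:
{"op": "step_arm", "data": {
  "increments": [
    [[0, 0, 0, 0, 0, 0.05, 1], [0, 0, 0, 0, 0, 0.05, 1]]
  ]
}}

```text
clock: 15.85
eef_pos: [441.8, -270.8, 258.2]
eef_rot: [-3.142, 0.0, 0.069]
wrist_force: [-1.5, -0.8, 1.2]
finger_gap: 0.2
finger_force: 1.0
```

```bash
python3 -c "
from h import *
c=optics.camera('top'); s=optics.camera('side')
a=np.zeros((580,800,3)); z=cv2.resize(c['frame'][215:285,330:410],None,fx=5,fy=5,interpolation=cv2.INTER_CUBIC); a[:350,:400]=z
z=cv2.resize(s['frame'][215:275,320:380],None,fx=6,fy=6,interpolation=cv2.INTER_CUBIC); a[:360,430:790]=z
cv2.imwrite('pics/m5.png',np.clip(a[:370]*1.2,0,255)[...,::-1])" 2>/dev/null
```

```text
(no output)
```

View pics/m5.png

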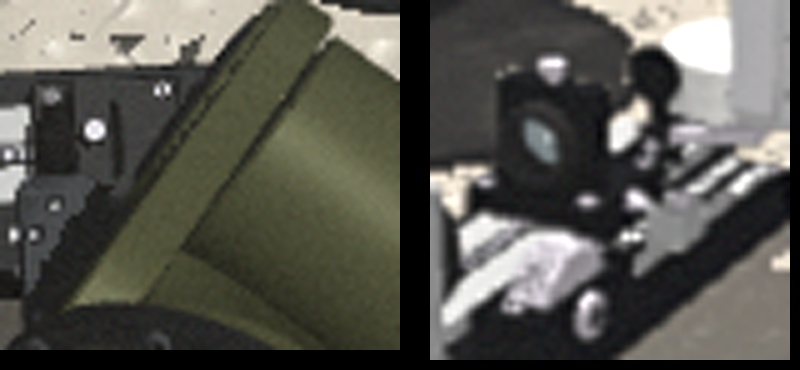

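Side view: the blade is almost upright at (655,75) and the finger is still on the lever. I'll press on down to level.

Call:
{"op": "step_arm", "data": {
  "increments": [
    [[0, 0, 0, 0, 0, 0.05, 1], [0, 0, 0, 0, 0, 0.05, 1], [0, 0, 0, 0, 0, 0.05, 1], [0, 0, 0, 0, 0, 0.02, 1], [0, 0, 0, 0, 0, 0, 1]]
  ]
}}

```text
clock: 16.45
eef_pos: [441.8, -270.9, 251.4]
eef_rot: [-3.141, 0.0, 0.069]
wrist_force: [-1.4, -0.8, -0.9]
finger_gap: 0.4
finger_force: 0.0
```

Call:
{"op": "step_arm", "data": {
  "increments": [
    [[0, 0, 0, 0, 0, 0.02, 1], [0, 0, 0, 0, 0, 0.02, 1], [0, 0, 0, 0, 0, 0, 1]]
  ]
}}

```text
clock: 16.75
eef_pos: [441.7, -270.9, 249.9]
eef_rot: [-3.142, 0.0, 0.069]
wrist_force: [0.4, -0.4, 0.0]
finger_gap: 0.2
finger_force: 0.1
```

Call:
{"op": "step_arm", "data": {
  "increments": [
    [[0, 0, 0, 0, 0, 0.015, 1], [0, 0, 0, 0, 0, 0.01, 1], [0, 0, 0, 0, 0, 0, 1]]
  ]
}}

```text
clock: 17.05
eef_pos: [441.7, -270.9, 248.9]
eef_rot: [-3.142, 0.0, 0.069]
wrist_force: [-1.3, -0.0, 1.1]
finger_gap: 0.6
finger_force: 0.4
```

Call:
{"op": "step_arm", "data": {
  "increments": [
    [[0, 0, 0, 0, 0, 0.01, 1], [0, 0, 0, 0, 0, 0, 1]]
  ]
}}

```text
clock: 17.25
eef_pos: [441.7, -270.9, 248.6]
eef_rot: [3.142, 0.0, 0.069]
wrist_force: [-0.5, -0.5, 2.4]
finger_gap: 0.2
finger_force: 1.2
```

Call:
{"op": "step_arm", "data": {
  "increments": [
    [[0, 0, 0, 0, 0, 0.01, 1], [0, 0, 0, 0, 0, 0, 1]]
  ]
}}

```text
clock: 17.45
eef_pos: [441.8, -270.9, 248.4]
eef_rot: [3.141, -0.0, 0.069]
wrist_force: [-2.9, 0.1, 5.9]
finger_gap: 0.3
finger_force: 2.9
```

Call:
{"op": "step_arm", "data": {
  "increments": [
    [[0, 0, 0, 0, 0, 0.008, 1], [0, 0, 0, 0, 0, 0, 1]]
  ]
}}

```text
clock: 17.65
eef_pos: [441.8, -270.9, 248.3]
eef_rot: [3.141, -0.0, 0.069]
wrist_force: [-3.0, 1.6, 8.6]
finger_gap: 0.4
finger_force: 4.1
```

The lever is on its stop. I'll lift straight off, move clear, and check.

Call:
{"op": "step_arm", "data": {
  "increments": [
    [[0, 0, 0, 0, 0, -0.3, 1], [0, 0, 0, 0, 0, -0.9, 1], [0, 0, 0, 0, 0, -0.9, 1], [0, 0, 0, -1, 0.5, 0, 1], [0, 0, 0, -1, 0.7, 0, 1]]
  ]
}}

```text
clock: 18.15
eef_pos: [364.7, -323.9, 333.4]
eef_rot: [3.14, -0.002, 0.072]
wrist_force: [-0.1, -1.7, 0.2]
finger_gap: 0.6
finger_force: 0.0
```

Call:
{"op": "step_arm", "data": {
  "increments": [
    [[0, 0, 0, 0, 1, 0, 1], [0, 0, 0, 0, 1, 0, 1], [0, 0, 0, 0, 1, 0, 1], [0, 0, 0, 0, 1, 0, 1], [0, 0, 0, 0, 0, 0, 1]]
  ]
}}

```text
clock: 18.65
eef_pos: [375.7, -487.1, 331.6]
eef_rot: [3.141, -0.0, 0.067]
wrist_force: [-0.5, 0.7, -0.8]
finger_gap: 0.5
finger_force: 0.0
```

```bash
python3 -c "
from h import *
c=avg2('top',8,'/tmp/t5.npz'); s=avg2('side',4,'/tmp/s5.npz'); print(ptr(c))
a=np.zeros((580,800,3)); z=cv2.resize(c['frame'][252:268,344:360],None,fx=20,fy=20,interpolation=cv2.INTER_NEAREST); a[:320,:320]=z
z=cv2.resize(c['frame'][220:275,344:398],None,fx=8,fy=8,interpolation=cv2.INTER_CUBIC); a[:440,340:772]=z
z=cv2.resize(s['frame'][215:275,320:380],None,fx=4,fy=4,interpolation=cv2.INTER_CUBIC); a[325:565,:240]=z
cv2.imwrite('pics/m6.png',np.clip(a*1.2,0,255)[...,::-1])
p=pts(c)[254:276,368:382]; print(np.nan_to_num(p[...,2]).round().astype(int).tolist())" 2>/dev/null
```

```text
(np.float64(370.81894150417827), array([ 451. , -298.4]))
[[55, 57, 50, 54, 61, 76, 83, 51, 55, 22, 22, 22, 24, 22], [53, 57, 48, 49, 61, 75, 82, 56, 55, 23, 23, 24, 21, 21], [52, 48, 49, 49, 50, 75, 83, 47, 22, 21, 23, 22, 24, 22], [25, 23, 49, 50, 48, 73, 79, 23, 23, 21, 23, 24, 23, 22], [22, 23, 46, 48, 47, 72, 76, 24, 24, 24, 24, 23, 26, 24], [23, 26, 43, 48, 50, 49, 23, 21, 26, 23, 27, 23, 25, 25], [25, 22, 47, 48, 49, 50, 25, 26, 23, 25, 26, 23, 25, 22], [24, 24, 22, 50, 50, 48, 25, 24, 23, 23, 25, 23, 22, 18], [24, 22, 23, 48, 50, 51, 21, 25, 24, 25, 22, 23, 19, 23], [21, 23, 21, 48, 50, 49, 26, 21, 24, 22, 23, 23, 22, 24], [22, 24, 24, 48, 52, 48, 25, 21, 23, 24, 24, 23, 23, 23], [24, 21, 23, 50, 46, 50, 22, 22, 26, 25, 23, 24, 27, 26], [27, 23, 26, 49, 48, 49, 50, 26, 29, 25, 23, 27, 26, 26], [25, 50, 50, 51, 50, 51, 49, 50, 53, 27, 27, 24, 24, 25], [22, 50, 52, 50, 51, 52, 50, 50, 49, 22, 23, 22, 20, 22], [22, 48, 50, 51, 50, 50, 50, 51, 50, 26, 24, 24, 23, 23], [19, 50, 49, 50, 49, 49, 51, 47, 50, 23, 23, 24, 26, 24], [23, 48, 48, 49, 52, 52, 49, 49, 50, 22, 24, 23, 23, 22], [25, 50, 49, 51, 50, 51, 50, 48, 48, 9, 9, 6, 3, 1], [4, 46, 51, 50, 50, 51, 48, 50, 49, 0, 0, 0, 1, -3], [2, 47, 51, 47, 52, 49, 50, 48, 49, 1, 2, 1, 1, 2], [0, 2, 50, 50, 49, 46, 48, 49, -1, -1, -1, 0, 0, 2]]
```

View pics/m6.png

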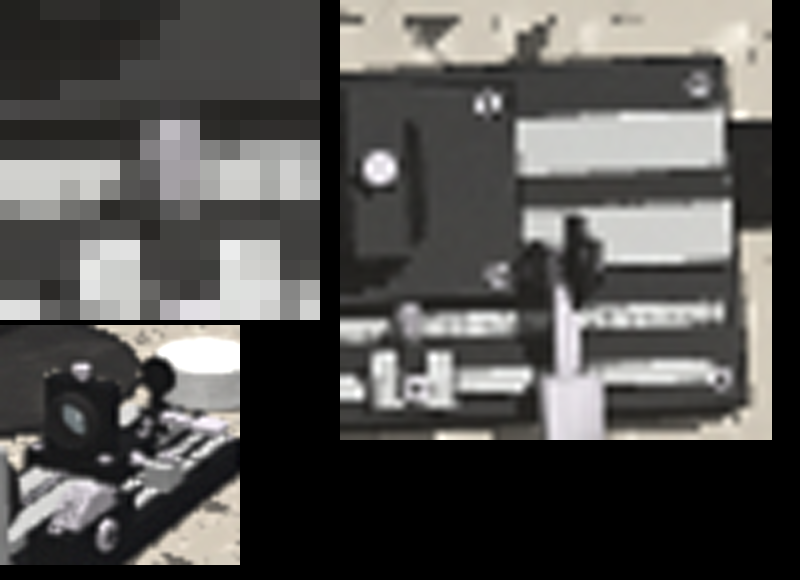

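The lever is level with its pad at z≈50, and the blade is upright and clear of the beam. The pointer is in exactly the same pixels as before (u≈352), opposite the notch. Handing in.

```bash
python3 -c "
from h import *
print(workorder.sign_off())"
```

```text
the job is handed in; nothing more can be done
None
```

The job is handed in: the pointer is opposite the notch (about 0.2 mm short by camera measurement), the shutter lever was then pressed level with the blade clear of the beam, and the robot is touching nothing. Wheel contact force peaked at about 29 N, above the advised 12 N, early in the first stroke; the result of the judging was not shown.

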